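View a culture dish on white and black, then line up the carrier

ROBOT

A 6-joint arm with a two-finger parallel gripper is mounted at the origin on the work surface. World frame = base frame: x ahead of the robot, y to its left, z up, the work surface at z = 0. Lengths are in mm, angles in degrees, forces in N, time in s.
With the tool pointing down it reaches from about 350 to 850 mm from the base axis. Payload 8.1 kg.
Tool frame: the origin (TCP) lies midway between the tips of the shut fingers; the grasp point (between the pads) lies 19 mm behind it; y points along the fingers, x is the direction in which the jaws open and shut, and the axes are right-handed (so a half turn about y gives the same grasp; the last joint's range is limited). The gripper opens to 85 mm and grips with 20 to 120 N. Pads are 22 mm wide; open, the fingers measure 114 mm over their backs; the gripper's body (76 mm by 85 mm) begins 54 mm behind the grasp point. The pads swing forward as they close: fully open they stand 13 mm farther back than shut.
Start: joints at [-77.487, 7.471, 85.268, -0, 87.261, -4.893], TCP at [179.509, -572.522, 231.292] pointing down, gripper open.
Joint ranges: [-169.43, 169.43], [-51.17, 129.36], [1.28, 143.12], [-76.62, 256.62], [0, 156.53], [-152.29, 152.29]. Speed limits (degrees/s): [136.94, 136.94, 159.86, 180, 180, 180].

INTERFACE

Orientations are given as [roll, pitch, yaw] about the fixed x, y, z axes, in that order (R = Rz(yaw) Ry(pitch) Rx(roll)).
In Python, from bench import r gives the robot as it stands.
- The arm moves only by the tool move_arm, never from a script. Its arguments are lists of equal length, an entry for each row: "linear": the shift along the tool's x, y, z normalised to -1 to 1, where 1 is 300 mm, a list of three; "twist": the turn, a rotation vector about the tool's x, y, z normalised to -1 to 1, where 1 is pi/2 rad, a list of three; "hand": the opening, from -1 (shut) to 1 (fully open). A call has 1 to 12 rows; each row is the pose to reach, as a shift and turn from the pose measured when the call began, along the tool's axes at that moment; what a row does not reach only later rows make up. A row lasts 1/12 s, in which the tool goes at most 41.7 mm and 7.16 degrees, less where a joint would pass 70% of its speed; a pose out of reach is approached as far as the arm can. A call with a number of a shift or a turn outside -1 to 1 is refused whole. A call with a gripper value outside its range is refused whole. The fingers move at their own pace and stop on an object; "force" is the grip in N (left out, the last holds). Time passes only in rows, so rows that repeat a pose let the fingers close. It gives the time, the measured TCP pose, the force and the opening at its end, in the units of the state.
- r.sense(): the state, without advancing time (a new reading comes with each control period).
- r.snapshot(name): name is "scene" or "top"; returns a dict with "frame" (480x640x3 uint8, red, green, blue), "range_z" (480x640 float32, mm along the optical axis (not along the pixel's ray), 0 where there is no reading), "intrinsics" (3x3 intrinsics, pixels), "R" (3x3) and "t" (3): a world point X has camera coordinates R X + t. Camera axes: x right, y down, z forward; pixel columns grow to the right and rows downward; lengths in mm; the calibration is good to about 2 mm. A picture is of the moment at which its call begins.
- r.hand_in(): hands the job in, once; it reports no verdict.
The state is a dict: "time": time; "joint_pos": joint angles; "qd": joint speeds; "joint_efforts": joint torques, N m; "tool_pos": TCP position; "tcp_rot": TCP orientation; "ft_force": force on the tool from outside, world axes, zero at the start; "wrist_torque": the same for the moment, N m; "finger_gap": finger opening in mm.
Only numpy, scipy, OpenCV 4.12 (cv2) and the standard library are available. Lean on these libraries where they do the work, as an engineer would, in place of code of your own. Each camera call takes 0.05 s, during which the arm holds its last target. There are 200 camera calls.

TASK

Pick the closed dish with the red dot out of the clutter and hold it up about 8 cm off the white field of the viewing station, centred on the ring and parallel to the field, still for two seconds; then hold it the same way before the black field. Finish with the red-dot dish and the two blue-dot dishes standing on the carrier in an even row, one centred in each ring, in any order, and let go. Set dishes down rather than drop them, and do not shift or knock over anything else.

Things in the scene. Friction and masses are not known exactly. Their poses are not given: they have to be found in the camera images.
- red_dish: closed clear round dish, 60 mm diameter, 15 mm high (one rigid piece, 25 to 50 g), amber jelly inside, 19 mm red dot in the middle of the lid; origin at the centre of its underside, z up. It stands on the bench among the clutter; it is the dish to be viewed
- blue_dish_1: closed clear round dish, 60 mm diameter, 15 mm high (one rigid piece, 25 to 50 g), amber jelly inside, 19 mm blue dot in the middle of the lid; origin at the centre of its underside, z up. Stands out of line on the carrier
- blue_dish_2: closed clear round dish, 60 mm diameter, 15 mm high (one rigid piece, 25 to 50 g), amber jelly inside, 19 mm blue dot in the middle of the lid; origin at the centre of its underside, z up. Stands out of line on the carrier
- carrier: dish carrier: fixed flat white plastic board, 116 mm (its x) by 270 mm (its y) by 10 mm high, no rim; origin at the centre of its underside; three dark rings (69 mm across) in a row along its y, 80 mm apart, are the dish places. Fixed equipment lines the bench: a steel filling machine, 170 mm high, from 0.54 m to the right of the robot outwards, and a rack, boxes and bottles from 0.5 m to its left
- place_1 (a point): centre of ring 1 of the carrier, on its upper face, 10 mm above the bench, at y = -80 mm in the carrier's frame; axes as the carrier's
- place_2 (a point): centre of ring 2 of the carrier, on its upper face, 10 mm above the bench, at y = 0 mm in the carrier's frame; axes as the carrier's
- place_3 (a point): centre of ring 3 of the carrier, on its upper face, 10 mm above the bench, at y = 80 mm in the carrier's frame; axes as the carrier's
- white_field: white viewing field, 146 mm wide, of the sloping viewing station, with a dark ring (72 mm across) and a small cross. Origin at the ring's centre, on the surface; z is the field's normal, tilted 35 degrees from vertical, leaning to the robot's side; y runs level across the field, x up the slope. Ring centre about 85 mm above the bench
- black_field: black viewing field, 146 mm wide, of the sloping viewing station, with a white ring (72 mm across) and a small cross. Origin at the ring's centre, on the surface; z is the field's normal, tilted 35 degrees from vertical, leaning to the robot's side; y runs level across the field, x up the slope. Ring centre about 85 mm above the bench
- viewing_station: viewing station carrying the two fields side by side, fixed: sloping white housing 175 mm (its x) by 326 mm (its y), face rising from 30 mm at the front edge (x = -85 mm, towards the robot) to 140 mm at the back; behind the face (x = 90 mm) an aluminium lamp bar 340 mm long at 285 to 310 mm height on two uprights at y = +-150 mm. The fields' ring centres lie at x = -2 mm, y = +-77 mm; which side is white varies. Origin at the centre of its underside
- green_dish: closed clear round dish, 60 mm diameter, 15 mm high (one rigid piece, 25 to 50 g), amber jelly inside, 19 mm green dot in the middle of the lid; origin at the centre of its underside, z up. Already done: leave alone
- alcohol_bottle: white bottle with blue cap, 60 mm diameter, 160 mm high; origin at the centre of its underside; leave alone
- swab_jar: glass jar with steel lid, 54 mm diameter, 75 mm high; origin at the centre of its underside; leave alone
- vial_1: amber glass vial standing, 24 mm diameter, 50 mm high, black neck; origin at the centre of its underside; leave alone
- vial_2: amber glass vial standing, 24 mm diameter, 50 mm high with a silver cap; origin at the centre of its underside; leave alone
- vial_3: amber glass vial standing, 24 mm diameter, 50 mm high, black neck, just beyond the carrier; origin at the centre of its underside; leave alone
- tally_counter: steel hand counter, 44 mm diameter, 33 mm high, with a stud reaching 27 mm from its axis on one side, on the robot's side of the carrier; origin at the centre of its underside; leave alone
Not all that is in view belongs to the job. Leave any pink or yellow look-alike of the red_dish alone.

How it is judged (in metres and radians):
On the way, in this order (a step that is already met when the one before it is completed fails the run):
1. red-dot dish held still before the white field: centre within 20 mm of the ring's axis both ways, underside 50 to 110 mm off the field, parallel to it within 0.2 rad, slower than 0.03 m/s, for 1.8 s (x of red_dish in the frame of white_field between -0.02 and 0.02 m and y of red_dish in the frame of white_field between -0.02 and 0.02 m and z of red_dish in the frame of white_field between 0.05 and 0.11 m and angle between the z axis of red_dish and the z axis of white_field, either way round below 0.2 rad and linear speed of red_dish below 0.03 m/s and contact force between red_dish and the fingers above 0.05 N), for 1.8 s.
2. red-dot dish held still before the black field: centre within 20 mm of the ring's axis both ways, underside 50 to 110 mm off the field, parallel to it within 0.2 rad, slower than 0.03 m/s, for 1.8 s (x of red_dish in the frame of black_field between -0.02 and 0.02 m and y of red_dish in the frame of black_field between -0.02 and 0.02 m and z of red_dish in the frame of black_field between 0.05 and 0.11 m and angle between the z axis of red_dish and the z axis of black_field, either way round below 0.2 rad and linear speed of red_dish below 0.03 m/s and contact force between red_dish and the fingers above 0.05 N), for 1.8 s.
At the end, for the whole second after the job is handed in: the red-dot and both blue-dot dishes stand flat on the carrier (tilt below 0.1 rad), each within 8 mm of the centre of a ring of its own, at rest and untouched ((horizontal distance between red_dish and place_1 below 0.008 m or horizontal distance between red_dish and place_2 below 0.008 m or horizontal distance between red_dish and place_3 below 0.008 m) and z of each of red_dish, blue_dish_1, blue_dish_2 in the frame of carrier below 0.016 m and angle between each of red_dish, blue_dish_1, blue_dish_2's own z axis and vertical below 0.1 rad and linear speed of each of red_dish, blue_dish_1, blue_dish_2 below 0.02 m/s and contact force between each of red_dish, blue_dish_1, blue_dish_2 and the fingers below 0.05 N and (horizontal distance between blue_dish_1 and place_1 below 0.008 m or horizontal distance between blue_dish_1 and place_2 below 0.008 m or horizontal distance between blue_dish_1 and place_3 below 0.008 m) and (horizontal distance between blue_dish_2 and place_1 below 0.008 m or horizontal distance between blue_dish_2 and place_2 below 0.008 m or horizontal distance between blue_dish_2 and place_3 below 0.008 m)).
It fails at once if a bystander (green-dot dish, bottle, jar, vial, counter) pushed more than 15 mm or tipped (distance of any of green_dish, alcohol_bottle, swab_jar, vial_1, vial_2, vial_3, tally_counter from where it was at the start of the episode above 0.015 m or angle between any of green_dish, alcohol_bottle, swab_jar, vial_1, vial_2, vial_3, tally_counter's own z axis and vertical above 0.3 rad).
It fails at once if a red-dot or blue-dot dish dropped: out of the fingers while more than 22 mm above the bench ((height (world z) of red_dish above 0.022 m and contact force between red_dish and the fingers below 0.01 N) or (height (world z) of blue_dish_1 above 0.022 m and contact force between blue_dish_1 and the fingers below 0.01 N) or (height (world z) of blue_dish_2 above 0.022 m and contact force between blue_dish_2 and the fingers below 0.01 N)).
It also fails if it takes over 72 s, if anything falls off the work surface, if the arm or the gripper's body presses on something with over 40 N, if the wrist force passes 120 N, or if a joint passes its speed limit or range.

## Working session

There is one attempt and no reset: what is moved stays moved. The work goes in short steps, Python scripts to look and compute and a tool call to move; the robot and the scene stay as the last step left them, time stands still between calls to the robot, and variables do not carry over. Pictures are saved under pics/ and viewed, on a budget of 10 in all, crops included, one or two more only if the job needs it, and the job is handed in when it is done.

Besides the shell and the picture viewer there is one more tool, called after ">>>" as name(argument=value, ...) on one line, values as JSON. move_arm: Moves the arm, as the interface text tells. Scaled input: -1 to 1 covers 300 mm each way for a shift and pi/2 rad each way for a turn. Its arguments: {"type":"object","properties":{"linear":{"type":"array","items":{"type":"array","items":{"type":"number","minimum":-1,"maximum":1}}},"twist":{"type":"array","items":{"type":"array","items":{"type":"number","minimum":-1,"maximum":1}}},"hand":{"type":"array","items":{"type":"number"}},"force":{"type":"number"}},"required":["linear","twist","hand"]}

```bash
ls; mkdir -p pics
python3 - <<'E'
from bench import r
import cv2,numpy as np
print(r.sense())
for n in("top","scene"):
    s=r.snapshot(n); np.savez(f"{n}0.npz",**s); cv2.imwrite(f"pics/{n}0.png",s["frame"][:,:,::-1]); print(n,s["intrinsics"],s["R"],s["t"])
E
```

```text
pics
{'time': 0.0, 'joint_pos': array([-7.74856277e+01,  7.51364579e+00,  8.53292896e+01, -2.39547019e-03,
        8.72608979e+01, -4.89144132e+00]), 'qd': array([ 0.04551427,  0.00601821,  0.04106364,  0.02765941, -0.01234836,
        0.05036613]), 'joint_efforts': array([-1.97038285e-04, -5.69391811e+01, -5.00559211e+01, -1.25737238e-04,
        1.47649425e-02,  9.98107538e-06]), 'tool_pos': array([ 179.38718881, -571.98591878,  230.2595692 ]), 'tcp_rot': array([-89.99353013,   0.10365918, -72.59406389]), 'ft_force': array([-0.65297471, -0.57600807,  0.21339622]), 'wrist_torque': array([-0.00524745, -0.01246352,  0.00975896]), 'finger_gap': 85.74929325812214}
top [[616.25498646   0.         321.04232086]
 [  0.         616.25498646 249.98718341]
 [  0.           0.           1.        ]] [[-0.02838277 -0.99948959 -0.01466192]
 [-0.99680219  0.02939647 -0.074305  ]
 [ 0.07469809  0.01250606 -0.99712777]] [ 107.67426394  544.94321637 1628.07944952]
scene [[535.24774654   0.         309.09338818]
 [  0.         535.24774654 237.75455427]
 [  0.           0.           1.        ]] [[ 0.47136626  0.88193373  0.00259633]
 [ 0.73121407 -0.38916195 -0.56024902]
 [-0.49309211  0.26598096 -0.82832017]] [-328.49671965 -328.49805695 1442.81682902]
```

View pics/top0.png

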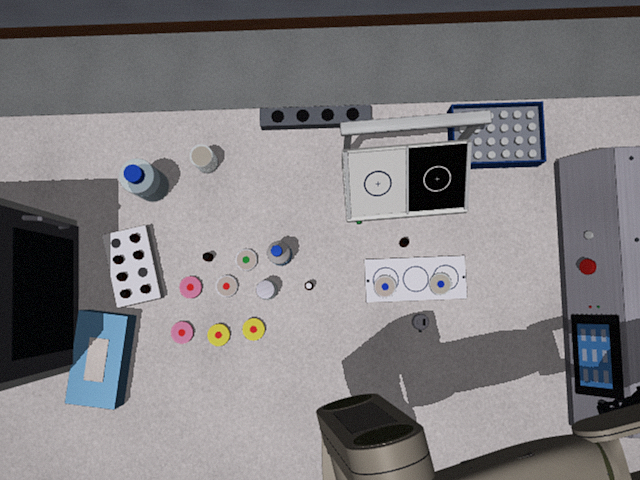

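View pics/scene0.png

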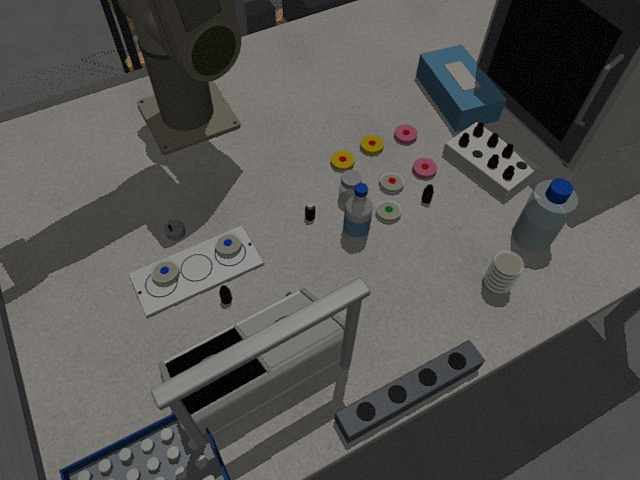

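Candidates for the red dish in the top view are:
- (227,286): clear rim with a red dot.
- (190,287) and (182,331): pink look-alikes.
- (218,334) and (254,328): yellow look-alikes.

By the description I choose (227,286). The blue dishes are at (385,287) and (440,285), and the white field is the left one at (377,184). Next I measure these and check the choice in a close crop.

```bash
cat > h.py <<'E'
import numpy as np,cv2
from bench import r
def cloud(s):
    K,R,t=s["intrinsics"],s["R"],s["t"]; v,u=np.mgrid[:480,:640]; Z=s["range_z"]
    P=np.stack([(u-K[0,2])/K[0,0]*Z,(v-K[1,2])/K[1,1]*Z,Z],-1)
    W=(P-t)@R; W[Z<=0]=np.nan; return W
def ray(s,uv,z):
    K,R,t=s["intrinsics"],s["R"],s["t"]; d=R.T@np.linalg.inv(K)@[uv[0],uv[1],1.]; c=-R.T@t
    return c+d*(z-c[2])/d[2]
def dots(s,col):
    f=s["frame"]; h=cv2.cvtColor(f,cv2.COLOR_RGB2HSV)
    m={'red':cv2.inRange(h,(0,150,90),(8,255,255))|cv2.inRange(h,(172,150,90),(180,255,255)),
       'blue':cv2.inRange(h,(105,150,60),(130,255,255)),'green':cv2.inRange(h,(45,100,50),(80,255,255))}[col]
    n,_,st,c=cv2.connectedComponentsWithStats(m)
    return [(c[i].round(1),int(st[i,4])) for i in range(1,n) if 15<st[i,4]<300]
E
python3 - <<'E'
from h import *
S={n:dict(np.load(n+"0.npz")) for n in("top","scene")}
for n,s in S.items():
    for c in('red','blue','green'):
        for uv,a in dots(s,c): print(n,c,uv,a,ray(s,uv,25 if c=='blue' else 15).round())
s=S["top"];W=cloud(s)
m=(W[...,2]>9)&(W[...,0]<900); m=cv2.morphologyEx(m.astype(np.uint8),cv2.MORPH_OPEN,np.ones((2,2)))
n,l,st,c=cv2.connectedComponentsWithStats(m)
for i in range(1,n):
    if st[i,4]>12:
        p=W[l==i]; print(c[i].round(),st[i,4],'zmax',np.nanmax(p[:,2]).round(),'med',np.nanmedian(p,0).round(),'x',np.nanpercentile(p[:,0],[2,98]).round(),'y',np.nanpercentile(p[:,1],[2,98]).round())
# fields: plane fit
for uv in((362,200),(395,165),(425,200),(437,165)): print(uv,W[uv[1],uv[0]].round())
for uv in((377,184),(437,179),(360,165),(460,200),(348,152),(466,145),(350,219),(466,211)):print('st',uv,W[uv[1],uv[0]].round())
a=cv2.resize(S["top"]["frame"][225:350,165:325],None,fx=2.5,fy=2.5,interpolation=2);b=cv2.resize(S["top"]["frame"][225:350,340:500],None,fx=2.5,fy=2.5,interpolation=2)
cc=cv2.resize(S["scene"]["frame"][130:255,310:470],None,fx=2.5,fy=2.5,interpolation=2)
d=cv2.resize(S["top"]["frame"][115:240,330:490],None,fx=2.5,fy=2.5,interpolation=2)
cv2.imwrite("pics/crop1.png",np.vstack([np.hstack([a,b]),np.hstack([cc,d])])[:,:,::-1])
E
```

```text
top red [587.3 266.5] 192 [ 483. -616.   15.]
top red [225.6 285.6] 30 [460. 350.  15.]
top red [189.8 286.8] 38 [460. 447.  15.]
top red [252.9 328.9] 34 [343. 279.  15.]
top red [181.2 332.1] 34 [340. 471.  15.]
top red [217.9 334.6] 31 [330. 373.  15.]
top blue [132.5 173.3] 252 [771. 596.  25.]
top blue [276.2 250.4] 93 [550. 212.  25.]
top blue [440.4 283.5] 31 [ 449. -222.   25.]
top blue [384.6 286.5] 31 [445. -74.  25.]
top green [245.5 259.4] 31 [529. 296.  15.]
scene red [405.9 131.8] 33 [338. 477.  15.]
scene red [371.8 142.6] 22 [329. 378.  15.]
scene red [342.3 158.8] 26 [342. 284.  15.]
scene red [424.7 165.8] 39 [458. 452.  15.]
scene red [391.9 180.2] 34 [459. 355.  15.]
scene blue [360.9 188.1] 107 [451. 271.  25.]
scene blue [227.3 242.3] 41 [445. -70.  25.]
scene blue [164.1 270. ] 44 [ 447. -218.   25.]
scene blue [113.  444.6] 231 [ 745. -418.   25.]
scene blue [211.3 440.8] 39 [ 820. -262.   25.]
scene blue [224.3 472.4] 38 [ 879. -263.   25.]
scene green [388.5 208.7] 38 [528. 301.  15.]
[429. 160.] 16328 zmax 316.0 med [ 771. -185.   71.] x [635. 891.] y [-498
[... 1842 characters left out ...]
 [-188. -177.]
[421. 322.] 228 zmax 40.0 med [ 349. -167.   27.] x [325. 369.] y [-191. -148.]
[254. 330.] 373 zmax 24.0 med [342. 276.  15.] x [313. 367.] y [249. 301.]
[183. 332.] 365 zmax 26.0 med [339. 467.  14.] x [313. 365.] y [441. 493.]
[220. 335.] 373 zmax 27.0 med [329. 368.  15.] x [301. 356.] y [343. 395.]
(362, 200) [673. -20.  63.]
(395, 165) [ 753. -104.  111.]
(425, 200) [ 670. -186.   51.]
(437, 165) [ 752. -213.  100.]
st (377, 184) [711. -59.  79.]
st (437, 179) [ 718. -214.   87.]
st (360, 165) [755. -15. 114.]
st (460, 200) [ 668. -279.   46.]
st (348, 152) [786.  15. 130.]
st (466, 145) [ 795. -283.  128.]
st (350, 219) [629.  12.  23.]
st (466, 211) [ 640. -298.   26.]
```

View pics/crop1.png

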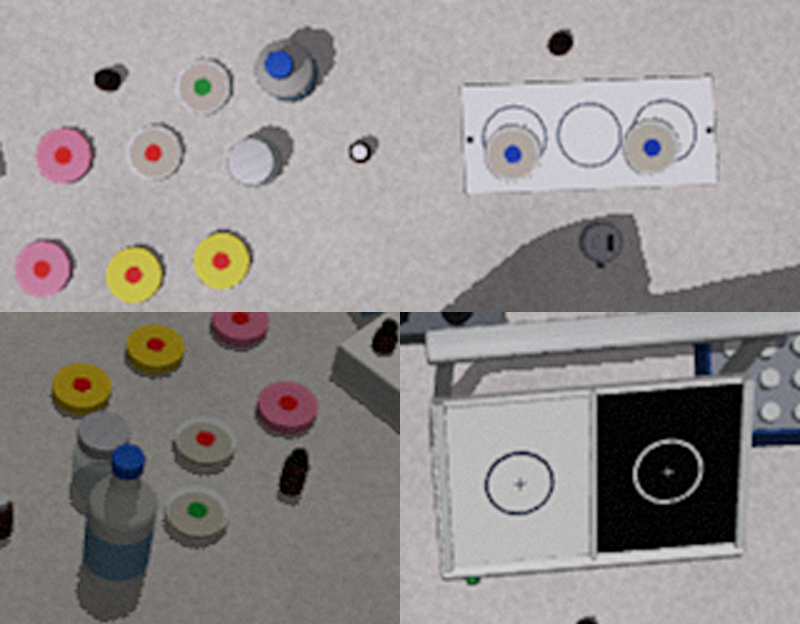

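The crop confirms (227,286): a clear rim with a grey-amber body and a red dot, where the look-alikes have pink or yellow bodies. The white field is left, ring at about (378,184), and the black ring is at about (437,179). The middle carrier ring is free at about (416,279). Now I compute the carrier and station frames.

Run:
```python
from h import *
S={n:dict(np.load(n+"0.npz")) for n in("top","scene")}
C={}
for n,roi in(("top",(355,245,120,65)),("scene",(120,220,155,100))):
    s=S[n];x,y,w,h=roi;g=cv2.cvtColor(s["frame"],cv2.COLOR_RGB2GRAY)[y:y+h,x:x+w]
    print(n,np.percentile(g,[10,50,90]))
    m=(g>np.percentile(g,50)*0.5+np.percentile(g,97)*0.5).astype(np.uint8)
    m=cv2.morphologyEx(m,cv2.MORPH_CLOSE,np.ones((3,3)))
    c=max(cv2.findContours(m,0,2)[0],key=cv2.contourArea)+np.array([x,y])
    hull=cv2.convexHull(c)[:,0]
    W=np.array([ray(s,p,10) for p in hull])[:,:2].astype(np.float32)
    print(cv2.minAreaRect(W))
s=S["top"]
for nm,uv in(("white",(378,183.8)),("black",(437.2,178.6))): print(nm,ray(s,uv,85).round())
# ring by ellipse in both
for n,uv in(("top",(415.6,278.6)),("scene",(197,268))): print("mid",n,ray(S[n],uv,10).round())
# fields segmentation top: ring contour ellipse
g=cv2.cvtColor(s["frame"],cv2.COLOR_RGB2GRAY)
for nm,(x,y,w,h),inv in(("white",(355,162,45,45),1),("black",(415,157,45,45),0)):
    q=g[y:y+h,x:x+w]; m=(q<150) if inv else (q>90)
    yy,xx=np.nonzero(m); uv=(xx.mean()+x,yy.mean()+y); print(nm,len(xx),np.round(uv,1),ray(s,uv,85).round(1), xx.min()+x,xx.max()+x,yy.min()+y,yy.max()+y)
Wc=cloud(s)
p=Wc[160:208,352:402].reshape(-1,3);q=Wc[155:205,415:462].reshape(-1,3)
for P in(p,q):
    P=P[~np.isnan(P[:,0])];A=np.c_[P[:,:2],np.ones(len(P))];print(np.linalg.lstsq(A,P[:,2],rcond=None)[0], np.median(P,0))
```

```text
top [162. 182. 207.]
((464.4395446777344, -157.96337890625), (111.37380981445312, 265.3597717285156), 0.5900319218635559)
scene [ 68. 120. 143.]
((462.9300537109375, -153.64166259765625), (113.97439575195312, 267.3414611816406), 0.5402076840400696)
white [710. -61.  85.]
black [ 719. -215.   85.]
mid top [ 464. -159.   10.]
mid scene [ 466. -153.   10.]
white 166 [377.3 182.7] [713.4 -59.5  85. ] 364 391 170 196
black 159 [436.8 178. ] [ 720.9 -213.6   85. ] 423 450 166 191
[ 6.98743165e-01  3.19114106e-02 -4.11275946e+02] [711.39590211 -57.47321515  84.15079374]
[ 6.97971910e-01  3.26866295e-02 -4.10797062e+02] [ 717.20785574 -216.86667325   83.13039941]
```

```bash
cat >> h.py <<'E'
from scipy.spatial.transform import Rotation as Ro
def plan(x,y,z,yaw,tilt=0,tyaw=0):
    "target TCP; approach down, jaw at yaw, then tilted by tilt so that approach leans toward heading tyaw"
    q=r.sense(); R0=Ro.from_euler('xyz',q['tcp_rot'],degrees=True)
    Rt=Ro.from_rotvec(np.radians(tilt)*np.array([np.sin(np.radians(tyaw)),-np.cos(np.radians(tyaw)),0]))*Ro.from_euler('xyz',[-90,0,yaw],degrees=True)
    lin=R0.inv().apply(np.array([x,y,z])-q['tool_pos'])/300; tw=(R0.inv()*Rt).as_rotvec()/(np.pi/2)
    print('t',round(q['time'],2),'tcp',q['tool_pos'].round(1),q['tcp_rot'].round(1),'gap',round(q['finger_gap'],1),'F',q['ft_force'].round(1))
    print('linear',lin.round(4),'twist',tw.round(4),'mm',round(300*np.linalg.norm(lin)),'deg',round(90*np.linalg.norm(tw)))
E
python3 -c "
from h import *
plan(448,-220,130,0.6)"
```

```text
t 0.1 tcp [ 179.4 -572.   230.3] [-90.    0.1 -72.6] gap 85.0 F [-0.3 -0.3  0.1]
linear [-0.8513  0.336   1.2054] twist [-7.000e-04 -8.133e-01 -9.000e-04] mm 454 deg 73
```

>>> move_arm(linear=[[-0.7, 0.0, 0.97], [-0.7, 0.0, 0.97], [-0.7, 0.0, 0.97], [-0.7, 0.0, 0.97], [-0.7, 0.0, 0.97], [-0.7, 0.0, 0.97], [-0.7, 0.0, 0.97], [-0.7, 0.0, 0.97], [-0.7, 0.0, 0.97], [-0.7, 0.0, 0.97], [-0.7, 0.0, 0.97]], twist=[[0, -0.813, 0], [0, -0.813, 0], [0, -0.813, 0], [0, -0.813, 0], [0, -0.813, 0], [0, -0.813, 0], [0, -0.813, 0], [0, -0.813, 0], [0, -0.813, 0], [0, -0.813, 0], [0, -0.813, 0]], hand=[1, 1, 1, 1, 1, 1, 1, 1, 1, 1, 1], force=40)

```text
time: 1.02
tool_pos: [395.1, -282.7, 230.3]
tcp_rot: [-89.9, 0.0, 1.2]
ft_force: [-0.7, -0.8, -0.3]
finger_gap: 85.7
```

```bash
python3 -c "
from h import *
plan(448,-220,60,0.6)"
```

```text
t 1.02 tcp [ 395.1 -282.7  230.3] [-89.9   0.    1.2] gap 85.7 F [-0.7 -0.8 -0.3]
linear [0.1811 0.5681 0.204 ] twist [-0.0014  0.0069 -0.0005] mm 189 deg 1
```

>>> move_arm(linear=[[0.181, 0.3, 0.204], [0.181, 0.3, 0.204], [0.181, 0.3, 0.204], [0.181, 0.568, 0.204], [0.181, 0.568, 0.204], [0.181, 0.568, 0.204], [0.181, 0.568, 0.204]], twist=[[0, 0.007, 0], [0, 0.007, 0], [0, 0.007, 0], [0, 0.007, 0], [0, 0.007, 0], [0, 0.007, 0], [0, 0.007, 0]], hand=[1, 1, 1, 1, 1, 1, 1])

```text
time: 1.6
tool_pos: [445.7, -218.4, 57.8]
tcp_rot: [-89.7, 0.4, 0.6]
ft_force: [0.8, 0.3, 0.7]
finger_gap: 85.2
```

Run:
```python
from h import *
plan(448,-220,8,0.6)
s=r.snapshot("scene")
a=cv2.resize(s["frame"][190:340,90:290],None,fx=4,fy=4,interpolation=2)
cv2.imwrite("pics/a1.png",a[:,:,::-1]); print(dots(s,'blue'))
```

```text
t 1.6 tcp [ 445.7 -218.4   57.8] [-89.7   0.4   0.6] gap 85.2 F [0.8 0.3 0.7]
linear [ 0.0087  0.166  -0.0062] twist [-0.0037  0.0001 -0.0041] mm 50 deg 0
[(array([360.8, 188.1]), 109), (array([561. , 199.9]), 30), (array([227.2, 242.3]), 40), (array([112.4, 445. ]), 244), (array([211.2, 440.8]), 40), (array([224.4, 472.5]), 39)]
```

View pics/a1.png

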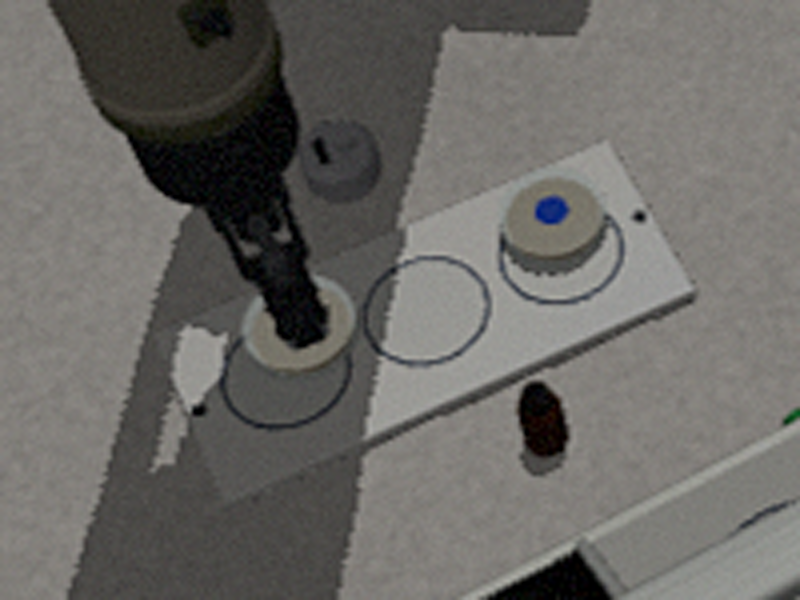

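>>> move_arm(linear=[[0.009, 0.09, -0.006], [0.009, 0.15, -0.006], [0.009, 0.169, -0.006], [0.009, 0.169, -0.006], [0.009, 0.169, -0.006], [0.009, 0.169, -0.006], [0.009, 0.169, -0.006], [0.009, 0.169, -0.006], [0.009, 0.169, -0.006], [0.009, 0.169, -0.006], [0.009, 0.169, -0.006], [0.009, 0.169, -0.006]], twist=[[0, 0, -0.004], [0, 0, -0.004], [0, 0, -0.004], [0, 0, -0.004], [0, 0, -0.004], [0, 0, -0.004], [0, 0, -0.004], [0, 0, -0.004], [0, 0, -0.004], [0, 0, -0.004], [0, 0, -0.004], [0, 0, -0.004]], hand=[1, 1, 1, 1, 1, -0.2, -0.2, -0.2, -0.2, -0.2, -0.2, -0.2])

```text
time: 2.65
tool_pos: [451.7, -222.5, 12.0]
tcp_rot: [-89.9, -0.4, 0.6]
ft_force: [-1.7, 1.2, 7.6]
finger_gap: 58.0
```

```bash
python3 -c "
from h import *
plan(464.8,-236,10,0.6)"
```

```text
t 2.65 tcp [ 451.7 -222.5   12. ] [-89.9  -0.4   0.6] gap 58.0 F [-1.7  1.2  7.6]
linear [ 0.043   0.0068 -0.0455] twist [-0.0007 -0.0002  0.0045] mm 19 deg 0
```

>>> move_arm(linear=[[0, -0.015, 0], [0, -0.015, 0], [0.025, -0.015, -0.025], [0.046, -0.015, -0.05], [0.046, -0.015, -0.05], [0.046, -0.015, -0.05], [0.046, -0.015, -0.05]], twist=[[0, 0, 0.003], [0, 0, 0.003], [0, 0, 0.003], [0, 0, 0.003], [0, 0, 0.003], [0, 0, 0.003], [0, 0, 0.003]], hand=[-0.2, -0.2, -0.2, -0.2, -0.2, -0.2, -0.2])

```text
time: 3.23
tool_pos: [465.3, -236.9, 16.4]
tcp_rot: [-89.9, -0.1, 0.6]
ft_force: [-0.3, 0.3, -0.6]
finger_gap: 58.0
```

Run:
```python
from h import *
plan(464.8,-236,10,0.6)
for i in range(3):
  s=r.snapshot("scene"); print(r.sense()['tool_pos'].round(1))
a=cv2.resize(s["frame"][190:340,90:290],None,fx=4,fy=4,interpolation=2)
cv2.imwrite("pics/a2.png",a[:,:,::-1])
```

```text
t 3.23 tcp [ 465.3 -236.9   16.4] [-89.9  -0.1   0.6] gap 58.0 F [-0.3  0.3 -0.6]
linear [-0.0016  0.0214  0.0031] twist [-0.001  -0.0001  0.0012] mm 7 deg 0
[ 465.2 -236.9   16.3]
[ 465.2 -236.9   16.3]
[ 465.2 -236.9   16.3]
```

View pics/a2.png

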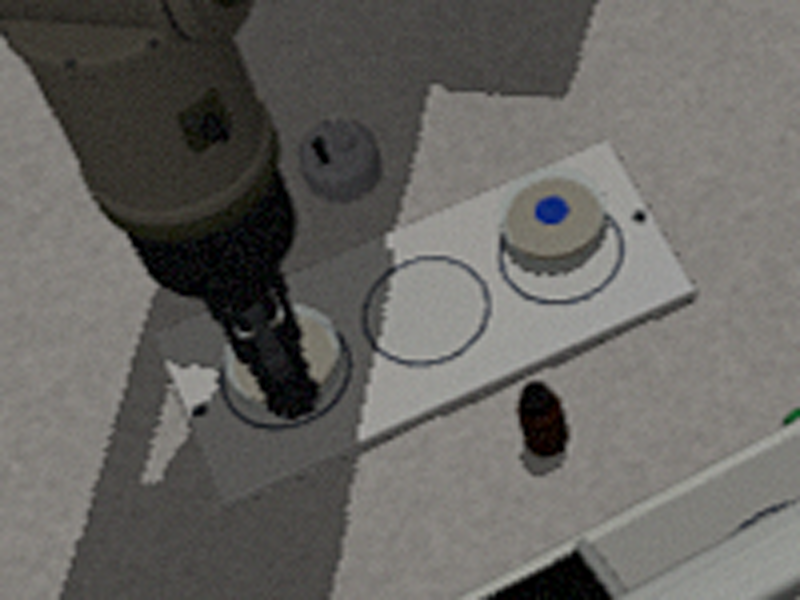

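>>> move_arm(linear=[[0, 0.01, 0.002], [0, 0.016, 0.002], [0, 0.016, 0.002], [0, 0.016, 0.002], [0, 0.016, 0.002], [0, 0.016, 0.002], [0, 0.016, 0.002], [0, 0.0, 0.002], [0, -0.13, 0.002], [0, -0.13, 0.002], [0, -0.13, 0.002]], twist=[[0, 0, 0], [0, 0, 0], [0, 0, 0], [0, 0, 0], [0, 0, 0], [0, 0, 0], [0, 0, 0], [0, 0, 0], [0, 0, 0], [0, 0, 0], [0, 0, 0]], hand=[-0.2, -0.2, -0.2, 1, 1, 1, 1, 1, 1, 1, 1])

```text
time: 4.3
tool_pos: [467.2, -237.6, 58.3]
tcp_rot: [-90.1, -0.4, 0.6]
ft_force: [0.4, -0.4, -0.6]
finger_gap: 85.2
```

```bash
python3 -c "
from h import *
plan(446,-72.5,60,0.6)"
```

```text
t 4.3 tcp [ 467.2 -237.6   58.3] [-90.1  -0.4   0.6] gap 85.2 F [ 0.4 -0.4 -0.6]
linear [-0.0647 -0.0069  0.5512] twist [ 0.0009 -0.      0.004 ] mm 166 deg 0
```

>>> move_arm(linear=[[-0.065, 0, 0.551], [-0.065, 0, 0.551], [-0.065, 0, 0.551], [-0.065, 0, 0.551], [-0.065, 0, 0.551], [-0.065, 0, 0.551], [-0.065, 0, 0.551], [-0.065, 0.1, 0.551], [-0.065, 0.15, 0.551], [-0.065, 0.15, 0.551], [-0.065, 0.15, 0.551], [-0.065, 0.15, 0.551]], twist=[[0, 0, 0.004], [0, 0, 0.004], [0, 0, 0.004], [0, 0, 0.004], [0, 0, 0.004], [0, 0, 0.004], [0, 0, 0.004], [0, 0, 0.004], [0, 0, 0.004], [0, 0, 0.004], [0, 0, 0.004], [0, 0, 0.004]], hand=[1, 1, 1, 1, 1, 1, 1, 1, 1, 1, 1, 1])

```text
time: 5.3
tool_pos: [446.7, -73.6, 13.7]
tcp_rot: [-90.1, -0.0, 0.5]
ft_force: [0.5, 0.7, 0.2]
finger_gap: 85.6
```

>>> move_arm(linear=[[0, 0, 0], [0, 0, 0], [0, 0, 0], [0, 0, 0], [0, 0, 0], [0, 0, 0]], twist=[[0, 0, 0], [0, 0, 0], [0, 0, 0], [0, 0, 0], [0, 0, 0], [0, 0, 0]], hand=[-0.2, -0.2, -0.2, -0.2, -0.2, -0.2])

```text
time: 5.8
tool_pos: [448.1, -74.2, 15.5]
tcp_rot: [-90.2, -0.2, 0.5]
ft_force: [-2.5, -1.0, 8.6]
finger_gap: 57.8
```

Run:
```python
from h import *
plan(463.5,-76.3,17,0.6)
s=r.snapshot("scene"); print(dots(s,'blue')[:4])
for uv,a in dots(s,'blue'): print(uv,ray(s,uv,25).round(1))
```

```text
t 5.8 tcp [448.1 -74.2  15.5] [-90.2  -0.2   0.5] gap 57.8 F [-2.5 -1.   8.6]
linear [ 0.0514 -0.005  -0.0073] twist [ 0.0018 -0.0009  0.0019] mm 16 deg 0
[(array([360.7, 188.4]), 112), (array([160.4, 278.7]), 45), (array([113.5, 444.4]), 236), (array([211.3, 440.9]), 40)]
[360.7 188.4] [451.8 269.9  25. ]
[160.4 278.7] [ 463.4 -231.8   25. ]
[113.5 444.4] [ 744.9 -416.9   25. ]
[211.3 440.9] [ 820.6 -262.5   25. ]
[224.3 472.5] [ 879.5 -262.7   25. ]
```

>>> move_arm(linear=[[0, -0.015, 0], [0, -0.015, 0], [0.025, -0.015, -0.005], [0.053, -0.015, -0.01], [0.053, -0.015, -0.01], [0.053, -0.015, -0.01], [0.053, -0.015, -0.01]], twist=[[0, 0, 0.002], [0, 0, 0.002], [0, 0, 0.002], [0, 0, 0.002], [0, 0, 0.002], [0, 0, 0.002], [0, 0, 0.002]], hand=[-0.2, -0.2, -0.2, -0.2, -0.2, -0.2, -0.2])

```text
time: 6.43
tool_pos: [463.8, -77.0, 19.6]
tcp_rot: [-90.1, 0.1, 0.5]
ft_force: [-0.4, 0.8, -1.3]
finger_gap: 57.5
```

>>> move_arm(linear=[[0, 0.01, 0], [0, 0.015, 0], [0, 0.015, 0], [0, 0.015, 0], [0, 0.015, 0], [0, 0.015, 0], [0, 0.015, 0], [0, -0.02, 0], [0, -0.15, 0], [0, -0.3, 0], [0, -0.5, 0], [0, -0.7, 0]], twist=[[0, 0, 0], [0, 0, 0], [0, 0, 0], [0, 0, 0], [0, 0, 0], [0, 0, 0], [0, 0, 0], [0, 0, 0], [0, 0, 0], [0, 0, 0], [0, 0, 0], [0, 0, 0]], hand=[-0.2, -0.2, -0.2, 1, 1, 1, 1, 1, 1, 1, 1, 1])

```text
time: 7.43
tool_pos: [463.4, -76.4, 192.2]
tcp_rot: [-90.1, 0.1, 0.5]
ft_force: [1.0, -0.7, 0.4]
finger_gap: 85.2
```

Run:
```python
from h import *
s=r.snapshot("scene")
for uv,a in dots(s,'blue')[:4]: print(uv,ray(s,uv,25).round(1))
plan(459.5,352.5,230,52)
```

```text
[360.9 188.3] [451.7 270.5  25. ]
[230.2 248.2] [462. -71.  25.]
[160.4 278.7] [ 463.4 -231.8   25. ]
[112.7 444.8] [ 744.9 -418.3   25. ]
t 7.48 tcp [467.8 -77.6 202.1] [-90.4  -0.7   0.5] gap 85.2 F [ 3.7 -1.2  7.9]
linear [-0.0134 -0.1019  1.4331] twist [ 0.0069 -0.5719  0.005 ] mm 431 deg 51
```

>>> move_arm(linear=[[0, -0.12, 0.9], [0, -0.12, 0.9], [0, -0.12, 0.9], [0, -0.12, 0.9], [0, -0.12, 0.9], [0, -0.12, 0.9], [0, -0.12, 0.9], [0, -0.12, 0.9], [0, -0.12, 0.9]], twist=[[0, -0.572, 0], [0, -0.572, 0], [0, -0.572, 0], [0, -0.572, 0], [0, -0.572, 0], [0, -0.572, 0], [0, -0.572, 0], [0, -0.572, 0], [0, -0.572, 0]], hand=[1, 1, 1, 1, 1, 1, 1, 1, 1])

```text
time: 8.23
tool_pos: [464.7, 193.9, 237.1]
tcp_rot: [-90.8, -0.2, 52.2]
ft_force: [-0.5, -1.7, -0.5]
finger_gap: 85.6
```

Run:
```python
from h import *
plan(459.5,352.5,100,52)
```

```text
t 8.23 tcp [464.7 193.9 237.1] [-90.8  -0.2  52.2] gap 85.6 F [-0.5 -1.7 -0.5]
linear [0.4059 0.4535 0.3438] twist [0.0085 0.0023 0.0017] mm 210 deg 1
```

>>> move_arm(linear=[[0.406, 0, 0.344], [0.406, 0, 0.344], [0.406, 0, 0.344], [0.406, 0, 0.344], [0.406, 0, 0.344], [0.406, 0.2, 0.344], [0.406, 0.35, 0.344], [0.406, 0.57, 0.344], [0.406, 0.57, 0.344], [0.406, 0.57, 0.344], [0.406, 0.57, 0.344]], twist=[[0.008, 0.002, 0.001], [0.008, 0.002, 0.001], [0.008, 0.002, 0.001], [0.008, 0.002, 0.001], [0.008, 0.002, 0.001], [0.008, 0.002, 0.001], [0.008, 0.002, 0.001], [0.008, 0.002, 0.001], [0.008, 0.002, 0.001], [0.008, 0.002, 0.001], [0.008, 0.002, 0.001]], hand=[1, 1, 1, 1, 1, 1, 1, 1, 1, 1, 1])

```text
time: 9.15
tool_pos: [457.8, 349.3, 61.9]
tcp_rot: [-89.9, 0.4, 51.9]
ft_force: [-0.5, -0.0, 0.4]
finger_gap: 85.3
```

Run:
```python
from h import *
plan(459.5,352.5,4,52)
s=r.snapshot("scene");t=r.snapshot("top")
a=cv2.resize(s["frame"][115:240,320:470],None,fx=4,fy=4,interpolation=2)
cv2.imwrite("pics/a3.png",a[:,:,::-1])
```

```text
t 9.15 tcp [457.8 349.3  61.9] [-89.9   0.4  51.9] gap 85.3 F [-0.5 -0.   0.4]
linear [0.0131 0.1929 0.0017] twist [-0.001  -0.0015 -0.004 ] mm 58 deg 0
```

View pics/a3.png

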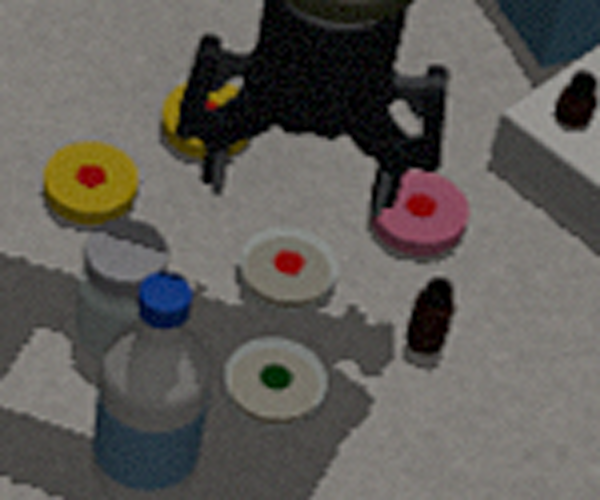

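Run:
```python
from h import *
s=r.snapshot("scene")
def pr(X):
    c=s["R"]@X+s["t"];p=s["intrinsics"]@c;p=p[:2]/p[2];return p,(p-[320,115])*4
q=r.sense();R=Ro.from_euler('xyz',q['tcp_rot'],degrees=True).as_matrix();p=q['tool_pos']
print(q['time'],p)
for d in(0,42.5,-42.5):print(pr(p+R@[d,-13,0]))
print(pr(np.array([p[0],p[1],15])),[ (uv,ray(s,uv,15).round(1)) for uv,a in dots(s,'red')])
```

```text
9.3 [462.31187197 353.06487715  68.74238451]
(array([395.75594832, 162.84937016]), array([303.02379328, 191.39748066]))
(array([414.16792041, 165.18651195]), array([376.67168165, 200.74604781]))
(array([377.46877361, 160.52806965]), array([229.87509445, 182.11227862]))
(array([392.01873831, 181.49707822]), array([288.07495325, 265.98831289])) [(array([342.1, 158.7]), array([341.5, 283.4,  15. ])), (array([424.7, 165.8]), array([457.8, 452.2,  15. ])), (array([392. , 180.2]), array([458.9, 355.3,  15. ]))]
```

>>> move_arm(linear=[[-0.006, 0.1, 0.007], [-0.006, 0.17, 0.007], [-0.006, 0.212, 0.007], [-0.006, 0.212, 0.007], [-0.006, 0.212, 0.007], [-0.006, 0.212, 0.007]], twist=[[0, 0, 0], [0, 0, 0], [0, 0, 0], [0, 0, 0], [0, 0, 0], [0, 0, 0]], hand=[1, 1, 1, 1, 1, 1])

```text
time: 9.8
tool_pos: [461.3, 354.0, 7.4]
tcp_rot: [-90.2, -0.5, 51.9]
ft_force: [0.1, -0.7, 1.2]
finger_gap: 85.0
```

>>> move_arm(linear=[[0, 0, 0], [0, 0, 0], [0, 0, 0], [0, 0, 0], [0, 0, 0], [0, 0, 0], [0, 0, 0]], twist=[[0, 0, 0], [0, 0, 0], [0, 0, 0], [0, 0, 0], [0, 0, 0], [0, 0, 0], [0, 0, 0]], hand=[-0.2, -0.2, -0.2, -0.2, -0.2, -0.2, -0.2], force=50)

```text
time: 10.38
tool_pos: [467.6, 358.2, 15.5]
tcp_rot: [-90.5, -1.3, 52.0]
ft_force: [0.8, 1.7, 32.2]
finger_gap: 34.4
```

>>> move_arm(linear=[[0, -0.02, 0], [0, -0.02, 0], [0, -0.02, 0], [0, -0.02, 0], [0, -0.02, 0], [0, -0.1, 0], [0, -0.15, 0], [0, -0.15, 0], [0, -0.15, 0]], twist=[[0, 0, 0], [0, 0, 0], [0, 0, 0], [0, 0, 0], [0, 0, 0], [0, 0, 0], [0, 0, 0], [0, 0, 0], [0, 0, 0]], hand=[1, 1, 1, 1, 1, 1, 1, 1, 1])

```text
time: 11.13
tool_pos: [466.9, 357.8, 60.6]
tcp_rot: [-90.5, -1.3, 52.0]
ft_force: [0.6, 0.7, -0.7]
finger_gap: 85.4
```

Run:
```python
from h import *
s=r.snapshot("scene");t=r.snapshot("top")
a=cv2.resize(s["frame"][115:240,320:470],None,fx=4,fy=4,interpolation=2)
cv2.imwrite("pics/a4.png",a[:,:,::-1])
for n,k in(('scene',s),('top',t)):
  for c in('red','green'):
    print(n,c,[ (uv,ray(k,uv,15).round(1)) for uv,a in dots(k,c)])
plan(459.5,353,-1,52)
```

```text
scene red [(array([342.3, 158.8]), array([342. , 283.7,  15. ])), (array([425.8, 166.1]), array([459.9, 454. ,  15. ])), (array([390.1, 180.1]), array([456.4, 351.4,  15. ]))]
scene green []
top red [(array([587.4, 266.4]), array([ 483.5, -616.1,   15. ])), (array([217.9, 334.6]), array([330.3, 373.2,  15. ]))]
top green [(array([245.3, 259.2]), array([529.5, 296.2,  15. ]))]
t 11.23 tcp [465.8 357.1  58.9] [-90.4  -1.2  52. ] gap 85.2 F [ 0.3 -0.1 -0.3]
linear [-0.0278  0.1992  0.0097] twist [ 0.0049 -0.0005  0.0131] mm 60 deg 1
```

View pics/a4.png

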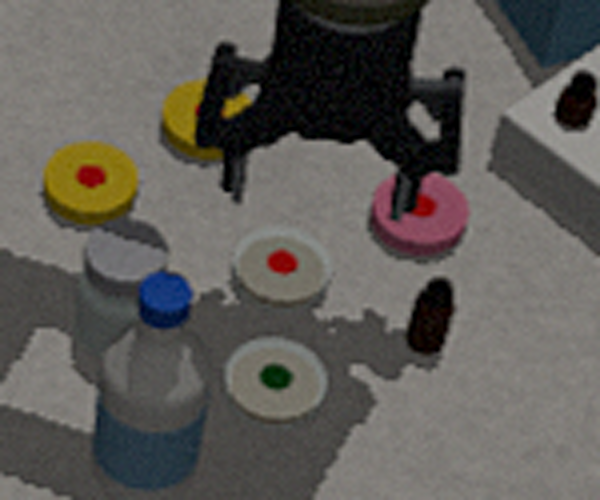

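>>> move_arm(linear=[[-0.039, 0.08, 0.007], [-0.039, 0.14, 0.007], [-0.039, 0.18, 0.007], [-0.039, 0.203, 0.007], [-0.039, 0.203, 0.007], [-0.039, 0.203, 0.007], [-0.039, 0.203, 0.007], [-0.039, 0.203, 0.007]], twist=[[0.005, 0, 0.013], [0.005, 0, 0.013], [0.005, 0, 0.013], [0.005, 0, 0.013], [0.005, 0, 0.013], [0.005, 0, 0.013], [0.005, 0, 0.013], [0.005, 0, 0.013]], hand=[1, 1, 1, 1, 1, 1, 1, 1], force=40)

```text
time: 11.9
tool_pos: [459.0, 350.5, -0.9]
tcp_rot: [-90.0, -0.1, 52.0]
ft_force: [-0.2, 0.6, -0.8]
finger_gap: 85.3
```

>>> move_arm(linear=[[0, 0, 0], [0, 0, 0], [0, 0, 0], [0, 0, 0], [0, 0, 0], [0, 0, 0]], twist=[[0, 0, 0], [0, 0, 0], [0, 0, 0], [0, 0, 0], [0, 0, 0], [0, 0, 0]], hand=[0.2, 0.2, 0.2, 0.2, 0.2, 0.2])

```text
time: 12.4
tool_pos: [459.9, 351.1, 0.5]
tcp_rot: [-90.1, -0.2, 52.0]
ft_force: [-0.5, -1.6, 5.2]
finger_gap: 58.1
```

>>> move_arm(linear=[[0, -0.05, 0], [0, -0.12, 0], [0, -0.22, 0], [0, -0.34, 0], [0, -0.46, 0], [0, -0.58, 0], [0, -0.7, 0], [0, -0.8, 0], [0, -0.85, 0], [0, -0.85, 0]], twist=[[0, 0, 0], [0, 0, 0], [0, 0, 0], [0, 0, 0], [0, 0, 0], [0, 0, 0], [0, 0, 0], [0, 0, 0], [0, 0, 0], [0, 0, 0]], hand=[0.2, 0.2, 0.2, 0.2, 0.2, 0.2, 0.2, 0.2, 0.2, 0.2])

```text
time: 13.23
tool_pos: [461.0, 351.7, 261.5]
tcp_rot: [-90.2, -0.7, 52.0]
ft_force: [0.6, 0.4, 0.0]
finger_gap: 58.5
```

Run:
```python
from h import *
s=r.snapshot("scene");print([ (uv,ray(s,uv,265).round(1)) for uv,a in dots(s,'red')])
plan(560,145,260,30)
plan(666.7,-59.9,150.5,3,35,3)
```

```text
[(array([408.8,  94.9]), array([445.3, 366.3, 265. ])), (array([405.9, 131.8]), array([530.8, 301.7, 265. ])), (array([371.7, 142.7]), array([524.3, 227.4, 265. ])), (array([342.3, 158.8]), array([533.7, 156.9, 265. ])), (array([424.6, 165.7]), array([620.2, 283.1, 265. ]))]
t 13.28 tcp [460.2 351.2 258.4] [-90.2  -0.5  52. ] gap 57.8 F [-0.2 -0.4 -1.9]
linear [-0.3363 -0.0062 -0.6857] twist [0.0008 0.244  0.0062] mm 229 deg 22
t 13.28 tcp [460.2 351.2 258.4] [-90.2  -0.5  52. ] gap 57.8 F [-0.2 -0.4 -1.9]
linear [-0.6584  0.3579 -1.3856] twist [-0.1666  0.5261 -0.3583] mm 473 deg 59
```

>>> move_arm(linear=[[-0.02, 0, -0.04], [-0.06, 0, -0.12], [-0.11, 0, -0.22], [-0.16, 0, -0.32], [-0.21, 0, -0.43], [-0.26, 0, -0.54], [-0.31, 0, -0.64], [-0.36, 0, -0.74], [-0.41, 0, -0.84], [-0.45, 0, -0.92], [-0.47, 0, -0.96], [-0.47, 0, -0.96]], twist=[[0, 0.02, 0], [-0.01, 0.05, -0.02], [-0.02, 0.08, -0.05], [-0.04, 0.12, -0.08], [-0.05, 0.16, -0.11], [-0.06, 0.2, -0.14], [-0.08, 0.25, -0.17], [-0.09, 0.3, -0.2], [-0.11, 0.35, -0.24], [-0.13, 0.41, -0.28], [-0.15, 0.47, -0.32], [-0.16, 0.52, -0.35]], hand=[0.2, 0.2, 0.2, 0.2, 0.2, 0.2, 0.2, 0.2, 0.2, 0.2, 0.2, 0.2])

```text
time: 14.28
tool_pos: [599.5, 58.7, 254.6]
tcp_rot: [-89.9, -34.1, 3.0]
ft_force: [0.2, 0.1, -0.6]
finger_gap: 58.1
```

Run:
```python
from h import *
plan(666.7,-59.9,150.5,3,35,3)
```

```text
t 14.28 tcp [599.5  58.7 254.6] [-89.9 -34.1   3. ] gap 58.1 F [ 0.2  0.1 -0.6]
linear [-0.0265  0.4002 -0.4076] twist [-0.0016  0.0004 -0.0102] mm 172 deg 1
```

>>> move_arm(linear=[[-0.01, 0.05, -0.06], [-0.02, 0.12, -0.14], [-0.026, 0.18, -0.22], [-0.026, 0.25, -0.3], [-0.026, 0.32, -0.37], [-0.026, 0.38, -0.4], [-0.026, 0.4, -0.408], [-0.026, 0.4, -0.408], [-0.026, 0.4, -0.408], [-0.026, 0.4, -0.408]], twist=[[0, 0, -0.01], [0, 0, -0.01], [0, 0, -0.01], [0, 0, -0.01], [0, 0, -0.01], [0, 0, -0.01], [0, 0, -0.01], [0, 0, -0.01], [0, 0, -0.01], [0, 0, -0.01]], hand=[0.2, 0.2, 0.2, 0.2, 0.2, 0.2, 0.2, 0.2, 0.2, 0.2])

```text
time: 15.12
tool_pos: [666.5, -59.5, 151.1]
tcp_rot: [-89.9, -35.0, 3.1]
ft_force: [-0.3, -1.1, 0.2]
finger_gap: 58.2
```

Run:
```python
from h import *
plan(666.7,-59.9,150.5,3,35,3)
t=r.snapshot("top")
a=cv2.resize(t["frame"][110:235,320:480],None,fx=4,fy=4,interpolation=2)
cv2.imwrite("pics/a5.png",a[:,:,::-1])
plan(666.7,-59.9,150.5,3,35,3)
```

```text
t 15.12 tcp [666.5 -59.5 151.1] [-89.9 -35.    3.1] gap 58.2 F [-0.3 -1.1  0.2]
linear [-0.0007  0.0019 -0.0015] twist [-0.0017  0.0005 -0.    ] mm 1 deg 0
t 15.17 tcp [666.9 -59.3 151.7] [-89.9 -35.1   3.1] gap 58.2 F [-0.6  1.2 -0.5]
linear [-0.0029  0.003  -0.0018] twist [-0.0017  0.0008  0.0006] mm 1 deg 0
```

View pics/a5.png

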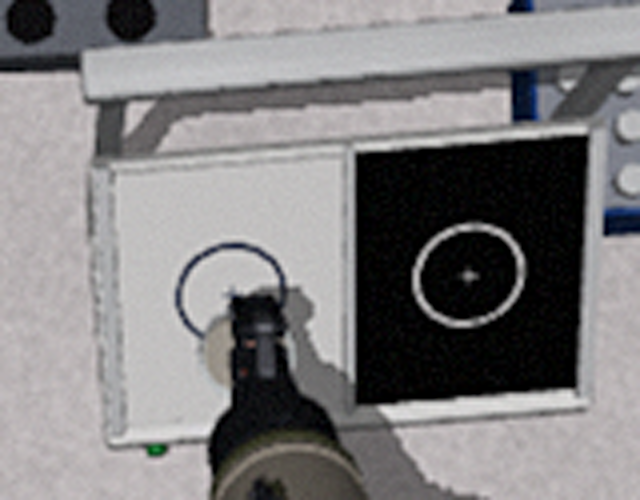

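>>> move_arm(linear=[[0, 0, 0], [0, 0, 0], [0, 0, 0], [0, 0, 0], [0, 0, 0], [0, 0, 0], [0, 0, 0], [0, 0, 0], [0, 0, 0], [0, 0, 0], [0, 0, 0], [0, 0, 0]], twist=[[0, 0, 0], [0, 0, 0], [0, 0, 0], [0, 0, 0], [0, 0, 0], [0, 0, 0], [0, 0, 0], [0, 0, 0], [0, 0, 0], [0, 0, 0], [0, 0, 0], [0, 0, 0]], hand=[0.2, 0.2, 0.2, 0.2, 0.2, 0.2, 0.2, 0.2, 0.2, 0.2, 0.2, 0.2])

```text
time: 16.17
tool_pos: [666.9, -59.3, 151.7]
tcp_rot: [-89.9, -35.1, 3.1]
ft_force: [0.7, -0.1, -0.8]
finger_gap: 58.2
```

>>> move_arm(linear=[[0, 0, 0], [0, 0, 0], [0, 0, 0], [0, 0, 0], [0, 0, 0], [0, 0, 0], [0, 0, 0], [0, 0, 0], [0, 0, 0], [0, 0, 0], [0, 0, 0], [0, 0, 0]], twist=[[0, 0, 0], [0, 0, 0], [0, 0, 0], [0, 0, 0], [0, 0, 0], [0, 0, 0], [0, 0, 0], [0, 0, 0], [0, 0, 0], [0, 0, 0], [0, 0, 0], [0, 0, 0]], hand=[0.2, 0.2, 0.2, 0.2, 0.2, 0.2, 0.2, 0.2, 0.2, 0.2, 0.2, 0.2])

```text
time: 17.17
tool_pos: [666.9, -59.4, 151.7]
tcp_rot: [-89.9, -35.1, 3.1]
ft_force: [0.0, -1.0, -1.0]
finger_gap: 58.0
```

>>> move_arm(linear=[[0, 0, 0], [0, 0, 0], [0, 0, 0], [0, 0, 0], [0, 0, 0], [0, 0, 0]], twist=[[0, 0, 0], [0, 0, 0], [0, 0, 0], [0, 0, 0], [0, 0, 0], [0, 0, 0]], hand=[0.2, 0.2, 0.2, 0.2, 0.2, 0.2])

```text
time: 17.67
tool_pos: [666.9, -59.4, 151.7]
tcp_rot: [-89.9, -35.1, 3.1]
ft_force: [-0.4, -0.5, 0.4]
finger_gap: 58.0
```

Run:
```python
from h import *
n=np.array([-.573,-.030,.819]); b=np.array([720.5,-212,85])+80*n; print(b)
plan(*b,3,35,3)
```

```text
[ 674.66 -214.4   150.52]
t 17.67 tcp [666.9 -59.4 151.7] [-89.9 -35.1   3.1] gap 58.0 F [-0.4 -0.5  0.4]
linear [-0.0038  0.0013 -0.5174] twist [-0.0017  0.0008  0.0006] mm 155 deg 0
```

>>> move_arm(linear=[[0, 0, -0.04], [0, 0, -0.12], [0, 0, -0.22], [0, 0, -0.32], [-0.004, 0, -0.42], [-0.004, 0, -0.49], [-0.004, 0, -0.517], [-0.004, 0, -0.517], [-0.004, 0, -0.517], [-0.004, 0, -0.517], [-0.004, 0, -0.517], [-0.004, 0, -0.517]], twist=[[0, 0, 0], [0, 0, 0], [0, 0, 0], [0, 0, 0], [0, 0, 0], [0, 0, 0], [0, 0, 0], [0, 0, 0], [0, 0, 0], [0, 0, 0], [0, 0, 0], [0, 0, 0]], hand=[0.2, 0.2, 0.2, 0.2, 0.2, 0.2, 0.2, 0.2, 0.2, 0.2, 0.2, 0.2])

```text
time: 18.67
tool_pos: [674.5, -212.8, 150.7]
tcp_rot: [-89.9, -35.0, 3.2]
ft_force: [-0.8, -1.0, -1.0]
finger_gap: 58.1
```

Run:
```python
from h import *
plan(674.7,-214.4,150.5,3,35,3)
s=r.snapshot("scene"); t=r.snapshot("top")
a=cv2.resize(s["frame"][270:430,130:370],None,fx=2.5,fy=2.5,interpolation=2);b=cv2.resize(t["frame"][110:220,340:480],None,fx=400/140,fy=400/140,interpolation=2)
h=max(len(a),len(b));c=np.zeros((h,a.shape[1]+b.shape[1],3),np.uint8);c[:len(a),:a.shape[1]]=a
cc=c[:, :800] if c.shape[1]>800 else c
d=np.zeros((len(a)+0,200,3),np.uint8)
cv2.imwrite("pics/a6.png",np.vstack([a[:, :400*1+200], cv2.copyMakeBorder(cv2.resize(b,None,fx=.6,fy=.6),0,0,0,600-240,0)])[:,:,::-1])
```

```text
t 18.67 tcp [ 674.5 -212.8  150.7] [-89.9 -35.    3.2] gap 58.1 F [-0.8 -1.  -1. ]
linear [-0.0002  0.0009 -0.0052] twist [-0.0023  0.0016  0.0005] mm 2 deg 0
```

View pics/a6.png

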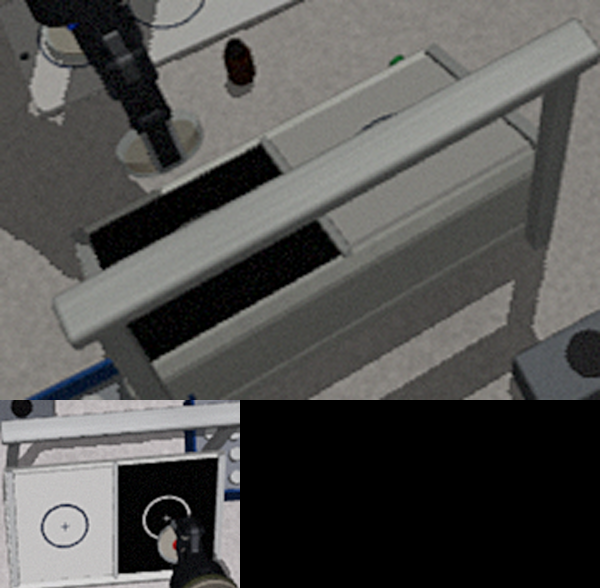

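>>> move_arm(linear=[[0, 0, 0], [0, 0, 0], [0, 0, 0], [0, 0, 0], [0, 0, 0], [0, 0, 0], [0, 0, 0], [0, 0, 0], [0, 0, 0], [0, 0, 0], [0, 0, 0], [0, 0, 0]], twist=[[0, 0, 0], [0, 0, 0], [0, 0, 0], [0, 0, 0], [0, 0, 0], [0, 0, 0], [0, 0, 0], [0, 0, 0], [0, 0, 0], [0, 0, 0], [0, 0, 0], [0, 0, 0]], hand=[0.2, 0.2, 0.2, 0.2, 0.2, 0.2, 0.2, 0.2, 0.2, 0.2, 0.2, 0.2])

```text
time: 19.77
tool_pos: [674.5, -213.3, 150.9]
tcp_rot: [-89.9, -35.1, 3.2]
ft_force: [0.2, -0.2, -0.8]
finger_gap: 58.1
```

>>> move_arm(linear=[[0, 0, 0], [0, 0, 0], [0, 0, 0], [0, 0, 0], [0, 0, 0], [0, 0, 0], [0, 0, 0], [0, 0, 0], [0, 0, 0], [0, 0, 0], [0, 0, 0], [0, 0, 0]], twist=[[0, 0, 0], [0, 0, 0], [0, 0, 0], [0, 0, 0], [0, 0, 0], [0, 0, 0], [0, 0, 0], [0, 0, 0], [0, 0, 0], [0, 0, 0], [0, 0, 0], [0, 0, 0]], hand=[0.2, 0.2, 0.2, 0.2, 0.2, 0.2, 0.2, 0.2, 0.2, 0.2, 0.2, 0.2])

```text
time: 20.77
tool_pos: [674.5, -213.3, 150.9]
tcp_rot: [-89.9, -35.1, 3.2]
ft_force: [0.1, -0.7, 0.2]
finger_gap: 58.2
```

>>> move_arm(linear=[[0, 0, 0], [0, 0, 0], [0, 0, 0], [0, 0, 0], [0, 0, 0], [0, 0, 0]], twist=[[0, 0, 0], [0, 0, 0], [0, 0, 0], [0, 0, 0], [0, 0, 0], [0, 0, 0]], hand=[0.2, 0.2, 0.2, 0.2, 0.2, 0.2])

```text
time: 21.27
tool_pos: [674.5, -213.3, 150.9]
tcp_rot: [-89.9, -35.1, 3.2]
ft_force: [-0.5, -0.1, -0.4]
finger_gap: 58.1
```

Run:
```python
from h import *
t=r.snapshot("top"); X=r.sense()
R=Ro.from_euler('xyz',X['tcp_rot'],degrees=True).as_matrix()
for p in(X['tool_pos']+R@[0,-15,0],): c=t["R"]@p+t["t"];k=t["intrinsics"]@c;print('lid centre expected',k[:2]/k[2],dots(t,'red'))
plan(600,-180,230,0.6)
plan(464,-156.5,100,0.6)
```

```text
lid centre expected [443.30488011 194.05699079] [(array([587.4, 266.4]), 195), (array([189.8, 286.8]), 39), (array([252.9, 328.9]), 34), (array([181.3, 332.2]), 35), (array([217.9, 334.6]), 31)]
t 21.32 tcp [ 674.5 -213.3  150.9] [-89.9 -35.1   3.2] gap 58.4 F [ 0.4  0.4 -0.4]
linear [-0.0466 -0.3546  0.1251] twist [-0.0097  0.0278  0.3895] mm 114 deg 35
t 21.32 tcp [ 674.5 -213.3  150.9] [-89.9 -35.1   3.2] gap 58.4 F [ 0.4  0.4 -0.4]
linear [-0.6625 -0.2572  0.2281] twist [-0.0097  0.0278  0.3895] mm 224 deg 35
```

>>> move_arm(linear=[[-0.03, -0.05, 0.01], [-0.09, -0.14, 0.03], [-0.17, -0.22, 0.06], [-0.26, -0.28, 0.09], [-0.35, -0.3, 0.12], [-0.44, -0.3, 0.15], [-0.53, -0.29, 0.18], [-0.6, -0.28, 0.21], [-0.645, -0.265, 0.225], [-0.662, -0.257, 0.228], [-0.662, -0.257, 0.228], [-0.662, -0.257, 0.228]], twist=[[0, 0, 0.02], [0, 0, 0.05], [0, 0.01, 0.1], [0, 0.01, 0.15], [0, 0.01, 0.2], [0, 0.02, 0.25], [0, 0.02, 0.3], [-0.01, 0.03, 0.34], [-0.01, 0.028, 0.37], [-0.01, 0.028, 0.39], [-0.01, 0.028, 0.39], [-0.01, 0.028, 0.39]], hand=[0.2, 0.2, 0.2, 0.2, 0.2, 0.2, 0.2, 0.2, 0.2, 0.2, 0.2, 0.2])

```text
time: 22.32
tool_pos: [464.5, -156.3, 99.9]
tcp_rot: [-90.0, 0.0, 0.6]
ft_force: [-1.0, -0.1, -0.2]
finger_gap: 57.8
```

Run:
```python
from h import *
s=r.snapshot("scene")
plan(464,-156.5,15,0.6)
```

```text
t 22.37 tcp [ 464.7 -156.6  100.4] [-90.   -0.    0.6] gap 58.3 F [ 0.8 -0.4 -0.7]
linear [-0.0025  0.2845  0.0005] twist [ 0.0003 -0.      0.0004] mm 85 deg 0
```

>>> move_arm(linear=[[-0.002, 0.06, 0], [-0.002, 0.14, 0], [-0.002, 0.21, 0], [-0.002, 0.26, 0], [-0.002, 0.288, 0], [-0.002, 0.288, 0], [-0.002, 0.288, 0], [-0.002, 0.288, 0]], twist=[[0, 0, 0], [0, 0, 0], [0, 0, 0], [0, 0, 0], [0, 0, 0], [0, 0, 0], [0, 0, 0], [0, 0, 0]], hand=[0.2, 0.2, 0.2, 0.2, 0.2, 0.2, 0.2, 0.2])

```text
time: 23.03
tool_pos: [465.3, -157.3, 15.5]
tcp_rot: [-90.1, -0.2, 0.6]
ft_force: [0.0, -0.6, -0.1]
finger_gap: 58.0
```

Run:
```python
from h import *
s=r.snapshot("scene")
plan(464,-156.5,10.5,0.6)
a=cv2.resize(s["frame"][190:340,90:290],None,fx=4,fy=4,interpolation=2)
cv2.imwrite("pics/a7.png",a[:,:,::-1])
```

```text
t 23.08 tcp [ 465.4 -157.3   15.6] [-90.1  -0.2   0.6] gap 58.1 F [ 0.2 -0.1  0.1]
linear [-0.0048  0.0169  0.0028] twist [ 0.001  -0.0001  0.0021] mm 5 deg 0
```

View pics/a7.png

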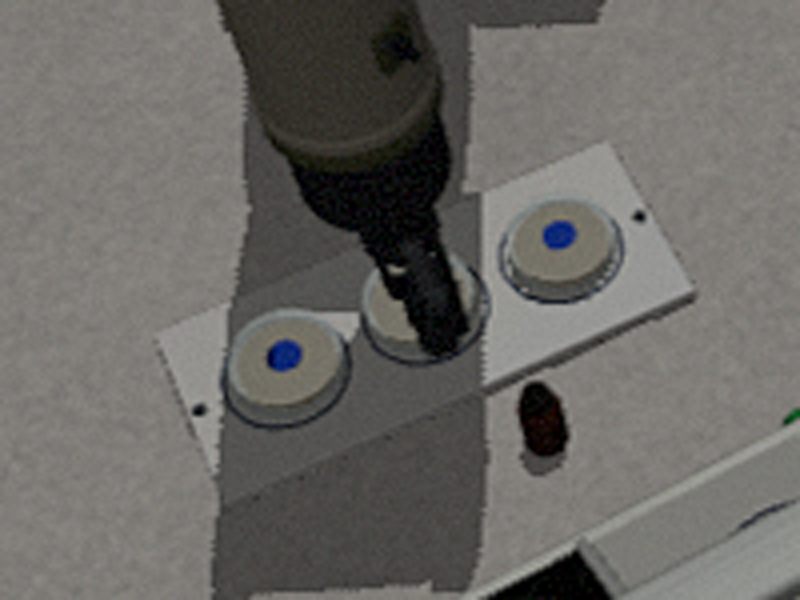

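The red dish hangs over the middle ring at about crop (425,310), and both blue dishes sit centred in their rings. Now I lower it, open and lift.

>>> move_arm(linear=[[-0.003, 0.008, 0.002], [-0.003, 0.014, 0.002], [-0.003, 0.018, 0.002], [-0.003, 0.018, 0.002], [-0.003, 0.018, 0.002], [-0.003, 0.018, 0.002]], twist=[[0, 0, 0.002], [0, 0, 0.002], [0, 0, 0.002], [0, 0, 0.002], [0, 0, 0.002], [0, 0, 0.002]], hand=[0.2, 0.2, 0.2, 0.2, 0.2, 0.2])

```text
time: 23.58
tool_pos: [465.0, -156.9, 10.5]
tcp_rot: [-90.1, -0.1, 0.6]
ft_force: [1.9, -0.1, 2.6]
finger_gap: 58.0
```

>>> move_arm(linear=[[0, 0, 0], [0, 0, 0], [0, 0, 0], [0, 0, 0], [0, 0, 0], [0, -0.02, 0], [0, -0.1, 0], [0, -0.22, 0], [0, -0.35, 0], [0, -0.5, 0], [0, -0.62, 0], [0, -0.7, 0]], twist=[[0, 0, 0], [0, 0, 0], [0, 0, 0], [0, 0, 0], [0, 0, 0], [0, 0, 0], [0, 0, 0], [0, 0, 0], [0, 0, 0], [0, 0, 0], [0, 0, 0], [0, 0, 0]], hand=[1, 1, 1, 1, 1, 1, 1, 1, 1, 1, 1, 1])

```text
time: 24.58
tool_pos: [466.0, -157.1, 226.2]
tcp_rot: [-90.3, -0.4, 0.6]
ft_force: [1.4, -0.6, 1.0]
finger_gap: 85.4
```

>>> move_arm(linear=[[-0.2, -0.1, 0.7], [-0.2, -0.1, 0.7], [-0.2, -0.1, 0.7], [-0.2, -0.1, 0.7], [-0.2, -0.1, 0.7], [-0.2, -0.1, 0.7], [-0.2, -0.1, 0.7], [-0.2, -0.1, 0.7], [-0.2, -0.1, 0.7]], twist=[[0, 0, 0], [0, 0, 0], [0, 0, 0], [0, 0, 0], [0, 0, 0], [0, 0, 0], [0, 0, 0], [0, 0, 0], [0, 0, 0]], hand=[1, 1, 1, 1, 1, 1, 1, 1, 1])

```text
time: 25.33
tool_pos: [403.8, 51.8, 254.9]
tcp_rot: [-90.3, -0.4, 0.6]
ft_force: [0.5, -0.1, 0.8]
finger_gap: 85.6
```

Run:
```python
from h import *
S={}
for n in("scene","top"):
    s=r.snapshot(n);S[n]=s
    for c in('red','blue'):
        for uv,a in dots(s,c):
            p=ray(s,uv,25)
            if 400<p[0]<520 and -280<p[1]<-30: print(n,c,uv,p.round(1))
print(r.sense()['tool_pos'],r.sense()['time'])
a=cv2.resize(S["scene"]["frame"][190:340,90:290],None,fx=2,fy=2,interpolation=2);b=cv2.resize(S["top"]["frame"][230:330,340:500],None,fx=2.5,fy=2.5,interpolation=2);c=cv2.resize(S["scene"]["frame"][115:240,320:480],None,fx=2.5,fy=2.5,interpolation=2)
a=cv2.resize(a,(400,300));b=cv2.copyMakeBorder(b,0,50,0,0,0)
cv2.imwrite("pics/a8.png",np.vstack([np.hstack([a,b]),np.hstack([c[:300],0*c[:300]])])[:,:,::-1])
```

```text
scene red [194.5 263.9] [ 463.  -154.9   25. ]
scene blue [229.2 248.4] [461.5 -73.1  25. ]
scene blue [160.4 278.7] [ 463.4 -231.8   25. ]
top red [416.5 278.5] [ 464.2 -159.3   25. ]
top blue [445.4 277.3] [ 465.2 -235.9   25. ]
top blue [385.5 279.5] [463.9 -77.1  25. ]
[403.77296057  51.39863542 254.54719714] 25.4333
```

View pics/a8.png

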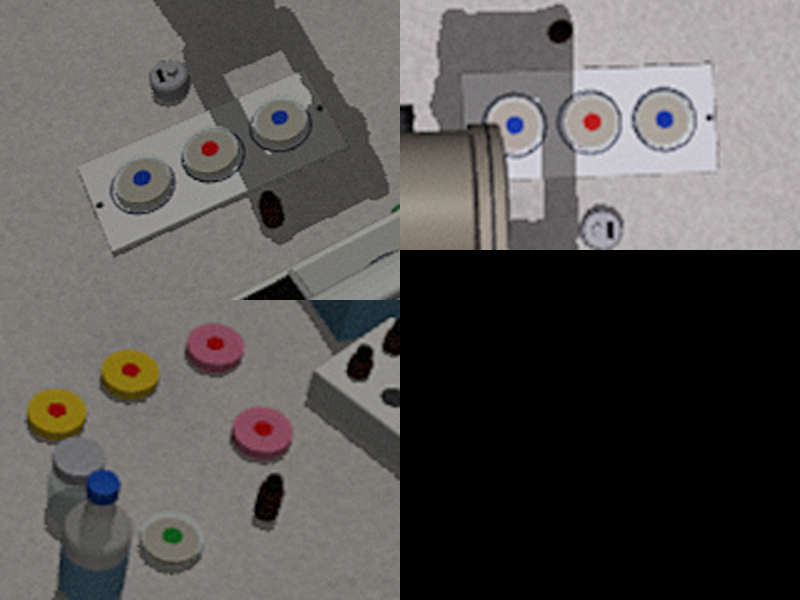

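```bash
python3 -c "
from bench import r
print(r.hand_in())"
```

```text
the job is handed in; nothing more can be done
None
```

The job is handed in at about 25 s of the 72 s. The red-dot dish was shown to both fields, and all three dishes stand on the carrier. No verdict was reported, so this rests on my own measurements.

- **Blue dishes:** I lifted each one a few millimetres and set it into its outer ring.
- **Viewing:** I held the red dish still for about 2.5 s before the white field, then for about 2.5 s before the black field. It was about 80 mm off each field at a 35° tilt, within about 2 mm of the pose I aimed for.
- **Placing:** I set the red dish down in the middle ring and let go.
- **Last check:** both cameras show the three dishes flat in an even row, each within about 3 mm of its ring centre (the limit is 8 mm). The two cameras disagree by about 4 mm in y, so I judged each camera's dishes against the rings seen by that same camera. The green dish, bottle, jar, vials and counter look unmoved in the last views, where all but the silver-capped vial are in frame.
- **What went wrong:** the first grip on the red dish sat too high. The fingers slid over the lid with about 32 N of force and nudged the dish about 4 mm on the bench. I measured it again and gripped it 7 to 8 mm lower.

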